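# Fetch the milk jug from behind the canisters

## Task

The canisters with the blue and the red lid stand in front of the little white milk jug: set both aside on the dark side tray, then fetch the jug and stand it in the middle of the yellow mat on the turntable. Only once the jug is there, put the two canisters back, each in the middle of the coaster of its own lid colour, and let go of everything. Keep the canisters and jug upright throughout, and leave the green-lidded canister and the two espresso cups as they stand.

Things in the scene. Friction and masses are not known exactly. Their poses are not given: they have to be found in the camera images.
- canister_blue: Cream ceramic canister with blue lid, blue knob and blue band: cylinder 80 mm in diameter, 115 mm high to the top of the flat lid; on the lid's centre a round knob 28 mm in diameter, 28 mm tall, fit to lift it by (the lid does not come off). About 450 g. Origin: centre of the underside, z up. Stands on the blue coaster at the start.
- canister_red: Cream ceramic canister with red lid, red knob and red band: cylinder 72 mm in diameter, 98 mm high to the top of the flat lid; on the lid's centre a round knob 28 mm in diameter, 28 mm tall, fit to lift it by (the lid does not come off). About 360 g. Origin: centre of the underside, z up. Stands on the red coaster at the start.
- milk_jug: Open white plastic milk jug, about 80 g: upright straight round body 56 mm in outer diameter, 70 mm high, wall 3 mm; loop handle along its +x to 51 mm from the axis, small spout along -x to 39 mm at the rim; its +y and -y sides are free to be gripped. Stands on the 10 mm thick board, behind the gap between the canisters seen from the robot. Origin: centre of the underside, z up.
- coaster_blue: Fixed round blue coaster, 102 mm in diameter, 4 mm thick, on the robot's side of the 10 mm thick wooden display board. The blue-lidded canister stands on it at the start, its blue rim showing round it. The two coasters' centres are 106 mm apart; which is left or right varies. Origin: centre of its underside, 10 mm above the table.
- coaster_red: Fixed round red coaster, 102 mm in diameter, 4 mm thick, on the robot's side of the 10 mm thick wooden display board. The red-lidded canister stands on it at the start, its red rim showing round it. The two coasters' centres are 106 mm apart; which is left or right varies. Origin: centre of its underside, 10 mm above the table.
- side_tray: Fixed dark wooden tray, 262 mm long (its x), 152 mm wide (its y), empty at the start, to the left or right. Flat floor 250 x 140 mm, 8 mm above the table; lips rise to 16 mm. Room for both canisters side by side along its x, say 62 mm either side of the centre. Origin: centre of its underside, at table height.
- jug_mat (a point): Round yellow mat, 72 mm in diameter, 3 mm thick, fixed on the turntable plate (light wood, 230 mm in diameter, top 34 mm above the table); the jug's place. The plate's centre is 65 mm along the mat's -x; it turns only when pushed (about 2 N at its rim). This point: centre of the mat's top, 37 mm above the table.
- canister_green: Cream ceramic canister with green lid, green knob and green band: cylinder 64 mm in diameter, 82 mm high to the top of the flat lid; on the lid's centre a round knob 28 mm in diameter, 28 mm tall, fit to lift it by (the lid does not come off). About 280 g. Origin: centre of the underside, z up. Stands on the far part of the display board, beyond the jug, not in the way; must be left in place.
- cup_a: Dark grey espresso cup, 60 mm across the rim, 54 mm high, with a small handle, standing on the turntable about 125 mm from the mat's centre; loose, must be left in place. Origin: centre of the underside, z up.
- cup_b: Dark grey espresso cup, 60 mm across the rim, 54 mm high, with a small handle, standing on the turntable about 125 mm from the mat's centre, on the other side; loose, must be left in place. Origin: centre of the underside, z up.
Things that resemble listed ones, but are neither listed nor needed, are in the scene too. What is shaped like the canister_red but pink is not meant.

How it is judged:
On the way, in this order (a step that is already met when the one before it is completed fails the run):
1. both canisters, blue and red, stand upright and released on the side tray (x of canister_blue in the frame of side_tray between -0.095 and 0.095 m and y of canister_blue in the frame of side_tray between -0.04 and 0.04 m and z of canister_blue in the frame of side_tray between 0.004 and 0.013 m and angle between each of canister_blue, canister_red's own z axis and vertical below 0.08 rad and contact force between each of canister_blue, canister_red and the fingers below 0.1 N and linear speed of each of canister_blue, canister_red below 0.02 m/s and x of canister_red in the frame of side_tray between -0.095 and 0.095 m and y of canister_red in the frame of side_tray between -0.04 and 0.04 m and z of canister_red in the frame of side_tray between 0.004 and 0.013 m), for 0.2 s.
2. the jug stands upright and released on the yellow mat, with both canisters still on the side tray (all of step 1 and horizontal distance between milk_jug and jug_mat below 0.012 m and z of milk_jug in the frame of jug_mat between -0.003 and 0.004 m and angle between milk_jug's own z axis and vertical below 0.08 rad and contact force between milk_jug and the fingers below 0.1 N and linear speed of milk_jug below 0.02 m/s), for 0.2 s.
At the end, for the whole second after the job is handed in: The milk jug stands upright (within 0.08 rad) on the yellow mat, its axis within 12 mm of the mat's centre; the blue-lidded canister stands upright on the blue coaster and the red-lidded one on the red coaster, each within 12 mm of the coaster's centre; all three are released and at rest (horizontal distance between milk_jug and jug_mat below 0.012 m and z of milk_jug in the frame of jug_mat between -0.003 and 0.004 m and angle between each of milk_jug, canister_blue, canister_red's own z axis and vertical below 0.08 rad and contact force between each of milk_jug, canister_blue, canister_red and the fingers below 0.1 N and linear speed of each of milk_jug, canister_blue, canister_red below 0.02 m/s and horizontal distance between canister_blue and coaster_blue below 0.012 m and z of canister_blue in the frame of coaster_blue between 0.001 and 0.008 m and horizontal distance between canister_red and coaster_red below 0.012 m and z of canister_red in the frame of coaster_red between 0.001 and 0.008 m); the robot touches nothing.
It fails at once if the first espresso cup is moved more than 25 mm or tipped (distance of cup_a from where it was at the start of the episode above 0.025 m or angle between cup_a's own z axis and vertical above 0.35 rad).
It fails at once if the second espresso cup is moved more than 25 mm or tipped (distance of cup_b from where it was at the start of the episode above 0.025 m or angle between cup_b's own z axis and vertical above 0.35 rad).
It fails at once if the green-lidded canister is moved more than 25 mm or tipped (distance of canister_green from where it was at the start of the episode above 0.025 m or angle between canister_green's own z axis and vertical above 0.35 rad).
It fails at once if a canister or the jug is tipped over (more than 0.7 rad) (angle between any of canister_blue, canister_red, milk_jug's own z axis and vertical above 0.7 rad).
It also fails if it takes over 128 s, if anything falls off the work surface, if the arm or the gripper's body presses on something with over 40 N, if the wrist force passes 120 N, or if a joint passes its speed limit or range.

## Robot

A 6-joint arm with a two-finger parallel gripper is mounted at the origin on the work surface. World frame = base frame: x ahead of the robot, y to its left, z up, the work surface at z = 0. Lengths are in m, angles in rad, forces in N, time in s.
With the tool pointing down it reaches from about 0.35 to 0.775 m from the base axis. Payload 7.3 kg.
Tool frame: the origin (TCP) lies at the centre of the arm's flange, where the gripper is bolted on; the fingertips stand 178 mm ahead of it and the grasp point (between the pads) lies 159 mm ahead of it (tip_extent is the distance from the TCP to the fingertips, in m); z points along the fingers, y is the line along which they close (so a half turn about z gives the same grasp; the last joint's range is limited). The gripper opens to 92 mm and grips with 3 to 60 N. Pads are 19 mm wide; open, the fingers measure 130 mm over their backs; the gripper's body (75 mm by 190 mm) begins 47 mm behind the grasp point.
Start: joints at [-1.299, 0.342, 1.524, -0, 1.275, -0.146], TCP at [0.213, -0.48, 0.405] pointing down, gripper open.
Joint ranges: [-2.53, 2.53], [-0.77, 2.02], [0.04, 2.7], [-1, 4.14], [0.28, 2.66], [-3.11, 3.11]. Speed limits (rad/s): [2.57, 2.57, 3.14, 3.14, 3.14, 3.14].

## Interface

Orientations are given as [roll, pitch, yaw] about the fixed x, y, z axes, in that order (R = Rz(yaw) Ry(pitch) Rx(roll)).
In Python, from cell import * gives the robot as it stands.
- The arm moves only by the tool arm_command, never from a script. Its arguments are lists of equal length, an entry for each row: "xyz": the shift along the world's x, y, z in mm, a list of three; "spin": the turn about the world's z in degrees. In form: {"xyz": [[tx, ty, tz], ...], "spin": [spin, ...]}. A call has 1 to 20 rows; each row shifts and turns the commanded pose from where the row before left it; what a row does not reach is not made up. A row lasts 1/10 s, in which the tool goes at most 50 mm and 8.59 degrees, less where a joint would pass 70% of its speed; a pose out of reach is approached as far as the arm can. A call with a gripper value outside its range is refused whole. "jaw" is the opening, from -1 (shut) to 1 (fully open), set as the call begins (left out, the last holds). The fingers move at their own pace and stop on an object; "squeeze" is the grip in N (left out, the last holds). Time passes only in rows, so rows that do not move let the fingers close. It gives the time, the measured TCP pose, the force, the opening and the grip force at its end, in the units of the state.
- observe(): the state, without advancing time (a new reading comes with each control period).
- read_camera(name): name is "scene" or "top" or "wrist"; returns a dict with "img" (480x640x3 uint8, red, green, blue), "depth" (480x640 float32, m along the optical axis (not along the pixel's ray), 0 where there is no reading), "fx", "fy", "cx", "cy" (pixels), "world_from_camera" (4x4, takes a point from camera to world coordinates). Camera axes: x right, y up, looking along -z (the intrinsics and any distortion apply to the point x, -y, -z); pixel columns grow to the right and rows downward; lengths in m; the calibration is good to about 2 mm. A picture is of the moment at which its call begins.
- hand_in(): hands the job in; it is judged then, once.
The state is a dict: "time": time; "qpos": joint angles; "qvel": joint speeds; "joint_efforts": joint torques, N m; "tool_pos": TCP position; "tool_rot": TCP orientation; "contact_force": force on the tool from outside, world axes, zero at the start; "torque": the same for the moment, N m; "opening": finger opening in m; "grip_force": force on a finger pad.
Only numpy, scipy, OpenCV 4.12 (cv2) and the standard library are available. Lean on these libraries where they do the work, as an engineer would, in place of code of your own. Each camera call takes 0.05 s, during which the arm holds its last target. There are 200 camera calls.

## Working session

There is one attempt and no reset: what is moved stays moved. The work goes in short steps, Python scripts to look and compute and a tool call to move; the robot and the scene stay as the last step left them, time stands still between calls to the robot, and variables do not carry over. Pictures are saved under pics/ and viewed, at most 14 in all, crops included, and the job is handed in when it is done.

Besides the shell and the picture viewer there is one more tool, called after ">>>" as a command line: name --pt "numbers of a row" for each row, then --argument value for the rest. arm_command: Moves the arm, as the interface text tells. Its arguments: {"type":"object","properties":{"xyz":{"type":"array","items":{"type":"array","items":{"type":"number"}}},"spin":{"type":"array","items":{"type":"number"}},"jaw":{"type":"number"},"squeeze":{"type":"number"}},"required":["xyz","spin"]}

```bash
mkdir -p pics; ls
python3 - <<'E'
from cell import *
import cv2, pickle
s=observe(); print(s['time'],s['tool_pos'],s['tool_rot'],s['opening'])
for n in ['scene','top']:
    c=read_camera(n); pickle.dump(c,open(f'pics/{n}0.pkl','wb'))
    cv2.imwrite(f'pics/{n}0.png',c['img'][:,:,::-1]); print(n,c['fx'],c['cx'],c['cy'],c['world_from_camera'], [k for k in c])
E
```

```text
pics
0.0 [ 0.21298116 -0.47971076  0.40403959] [-3.14004838e+00 -2.15222747e-04  4.17756371e-01] 0.09178867724288971
scene 485.36673431962686 327.04909901563667 238.87178375402507 [[-0.2427153  -0.78152519  0.57472399  1.15496559]
 [ 0.97002094 -0.18807376  0.15390787  0.18888093]
 [-0.01219238  0.5948501   0.80374418  0.93919079]
 [ 0.          0.          0.          1.        ]] ['img', 'depth', 'fx', 'fy', 'cx', 'cy', 'world_from_camera']
top 434.3875670776343 315.142347451593 235.56329207975506 [[-0.0356966   0.97761443 -0.20735422  0.35082569]
 [-0.99934245 -0.03359916  0.01362933  0.02596923]
 [ 0.0063573   0.20770439  0.97817098  0.87634119]
 [ 0.          0.          0.          1.        ]] ['img', 'depth', 'fx', 'fy', 'cx', 'cy', 'world_from_camera']
```

View pics/scene0.png

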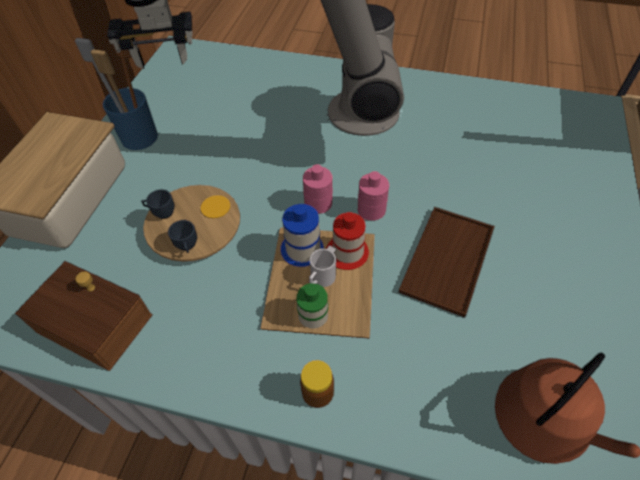

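View pics/top0.png

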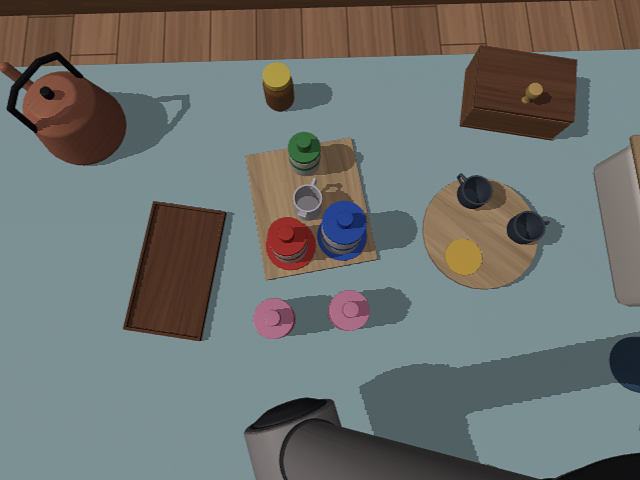

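The scene view shows blue and red canisters side by side at (300,235) and (348,240), with the jug behind at (322,268). The tray is at (448,260) and the turntable at (192,222), its mat at (215,207). In the top view the tray is at (177,270), the mat at (464,257), and two pink decoys stand on the robot's side at (274,318) and (350,310).

```bash
cat > h.py <<'E'
import numpy as np, cv2, pickle
def cloud(c):
    v,u=np.mgrid[0:480,0:640]; d=c['depth']
    P=np.stack([(u-c['cx'])/c['fx']*d,-(v-c['cy'])/c['fy']*d,-d],-1)
    W=P@c['world_from_camera'][:3,:3].T+c['world_from_camera'][:3,3]
    W[d<=0]=np.nan; return W
def hsv(c): return cv2.cvtColor(c['img'],cv2.COLOR_RGB2HSV)
COL=dict(blue=[(105,125,150)],red=[(0,6,180),(174,180,180)],green=[(45,80,120)],yellow=[(18,28,150)],pink=[(155,173,80)])
def mask(c,col):
    h=hsv(c); m=np.zeros(h.shape[:2],bool)
    for a,b,s in COL[col]: m|=(h[...,0]>=a)&(h[...,0]<=b)&(h[...,1]>=s)&(h[...,2]>60)
    return m
def rim(p):  # circle of xy points (robust): enclosing circle of 2-98% core
    (x,y),r=cv2.minEnclosingCircle(p[:,:2].astype(np.float32)*1000); return np.round([x,y,r],1)
def pts(c,m,zlo,zhi,box=None):
    W=cloud(c); k=m&(W[...,2]>zlo)&(W[...,2]<zhi)
    if box: k&=(W[...,0]>box[0])&(W[...,0]<box[1])&(W[...,1]>box[2])&(W[...,1]<box[3])
    k=cv2.morphologyEx(k.astype(np.uint8),cv2.MORPH_OPEN,np.ones((2,2)))>0
    return W[k]
E
python3 - <<'E'
from h import *
for n in ['top','scene']:
    c=pickle.load(open(f'pics/{n}0.pkl','rb')); W=cloud(c); print(n)
    for col,h0,b in [('blue',.115,14),('red',.098,14),('green',.082,10)]:
        m=mask(c,col)
        for nm,z in [('knob',b/1000+h0+.028),('lid',b/1000+h0),('coaster',.014)]:
            p=pts(c,m,z-.006,z+.006)
            if len(p)>5: print(col,nm,len(p),rim(p),np.median(p[:,2]).round(4),'mean',(p[:,:2].mean(0)*1000).round(1))
    m=mask(c,'yellow'); p=pts(c,m,.03,.045); print('mat',len(p),rim(p),np.median(p[:,2]),p[:,:2].mean(0))
    m=mask(c,'pink'); 
    p=pts(c,m,.085,.14); 
    for s in (p[p[:,1]<-0.0],p[p[:,1]>0.0]): print('pink',len(s),s.max(0) if len(s) else 0,s.min(0) if len(s) else 0)
    h=hsv(c)
    # dark cups over turntable
    for box in [(.3,.8,-.5,-.1)]:
        k=(c['img'].max(2)<90)&(W[...,2]>.06)&(W[...,2]<.1)&(W[...,0]>.3)&(W[...,0]<.75)&(W[...,1]<-.1)&(W[...,1]>-.45)
        nn,l,st,ce=cv2.connectedComponentsWithStats(k.astype(np.uint8))
        for i in range(1,nn):
            if st[i,4]>60: p=W[l==i]; print('cup',st[i,4],rim(p),p[:,2].max())
    # jug: bright lowsat
    k=(h[...,1]<70)&(h[...,2]>90)&(W[...,2]>.06)&(W[...,2]<.1)&(W[...,1]<.15)&(W[...,1]>-.1)&(W[...,0]>.45)&(W[...,0]<.62)
    nn,l,st,ce=cv2.connectedComponentsWithStats(k.astype(np.uint8))
    for i in range(1,nn):
        if st[i,4]>40: p=W[l==i]; print('jug?',st[i],ce[i].round(),rim(p),p.mean(0).round(3),p[:,2].max())
    # tray: brown dark
    k=(h[...,0]<15)&(h[...,2]<120)&(h[...,1]>80)&(W[...,2]>.0)&(W[...,2]<.022)&(W[...,1]>.1)&(W[...,1]<.45)&(W[...,0]>.2)&(W[...,0]<.75)
    nn,l,st,ce=cv2.connectedComponentsWithStats(k.astype(np.uint8)); i=1+st[1:,4].argmax(); p=W[l==i]
    print('tray',cv2.minAreaRect((p[:,:2]*1000).astype(np.float32)),np.median(p[:,2]))
    # turntable
    k=(W[...,2]>.029)&(W[...,2]<.041)&(W[...,1]<-.1)&(W[...,1]>-.5)&(W[...,0]>.2)&(W[...,0]<.75)
    nn,l,st,ce=cv2.connectedComponentsWithStats(k.astype(np.uint8)); i=1+st[1:,4].argmax();print('tt',rim(W[l==i]))
E
```

```text
top
blue knob 196 [535.1 -39.7  16.4] nan mean [nan nan]
blue lid 1256 [532.1 -46.4  47.1] nan mean [nan nan]
blue coaster 371 [529.6 -41.5  49.7] nan mean [nan nan]
red knob 186 [514.3  63.3  14.8] nan mean [nan nan]
red lid 940 [518.4  59.5  42.2] nan mean [nan nan]
red coaster 500 [513.7  63.1  49.4] nan mean [nan nan]
green knob 146 [697.3  26.   17.9] 0.1184 mean [693.   28.4]
green lid 476 [692.5  29.6  30.5] 0.0904 mean [687.6  29.7]
mat 1030 [ 474.2 -276.7   36.9] nan [nan nan]
pink 1246 [ 0.41283931 -0.00772906  0.12702288] [ 0.34207112 -0.08760655 -0.00378017]
pink 1286 [0.40345081 0.12665644 0.12772584] [ 0.331821    0.05827439 -0.00486235]
cup 158 [ 746.3 -429.4   20.7] 0.09168086221141947
cup 555 [ 604.1 -292.6   37.6] 0.09011978882276428
cup 615 [ 523.9 -393.8   36.9] 0.09042453196649836
jug? [293 185  16  33 115] [300. 206.] [588.4  31.8  31.5] [0.58  0.042 0.077] 0.08275156958812424
jug? [309 185  14  27  93] [316. 195.] [593.9  21.3  26.1] [0.6   0.01  0.075] 0.08115401231944575
jug? [321 229  22  20  67] [330. 241.] [513.7 -15.5  27.1] [ 0.507 -0.012  0.087] 0.09994
[... 671 characters left out ...]
58 -0.00360868  0.13233468] [ 0.34954896 -0.07006896  0.07718925]
pink 597 [0.40658548 0.13127356 0.13009932] [ 0.28103521  0.06459404 -0.00131125]
cup 485 [ 527.2 -392.2   37.5] 0.09152074183188663
cup 492 [ 605.2 -292.5   37.7] 0.09242295039285187
jug? [293 229  27  18 162] [307. 240.] [548.9 -20.9  31.7] [ 0.561 -0.016  0.089] 0.09968837084831439
jug? [341 235  23  14 151] [352. 243.] [535.9  79.4  24.8] [0.543 0.082 0.085] 0.09961447025333181
jug? [310 246  26  29 293] [324. 258.] [590.8  31.4  33.3] [0.589 0.03  0.074] 0.0849747137014123
tray ((477.3787841796875, 295.0668029785156), (148.5761260986328, 262.5499267578125), 79.26801300048828) 0.008780537376237185
tt [ 526.2 -314.2  116.9]
```

>>> arm_command --pt "16 22 0" --pt "16 22 0" --pt "16 22 0" --pt "16 22 0" --pt "16 22 0" --pt "16 22 0" --pt "16 22 0" --pt "16 22 0" --pt "16 22 0" --pt "16 22 0" --pt "16 22 0" --pt "16 22 0" --pt "16 22 0" --pt "16 22 0" --pt "16 22 0" --pt "16 22 0" --pt "16 22 0" --pt "16 22 0" --pt "16 22 0" --pt "16 22 0" --spin '[0,0,0,0,0,0,0,0,0,0,0,0,0,0,0,0,0,0,0,0]' --jaw 0.1

```text
time: 2.1
tool_pos: [0.5335, -0.0388, 0.4043]
tool_rot: [-3.141, 0.001, 0.418]
contact_force: [0.4, -0.2, 0.3]
opening: 0.0507
grip_force: 0.0
```

```bash
cat >> h.py <<'E'
def snap(n,tag):
    from cell import read_camera
    c=read_camera(n); pickle.dump(c,open(f'pics/{tag}.pkl','wb')); cv2.imwrite(f'pics/{tag}.png',c['img'][:,:,::-1]); return c
E
python3 - <<'E'
from h import *; from cell import *
s=observe(); print(s['time'],s['tool_pos'],s['tool_rot'],s['opening'])
c=snap('wrist','w1')
print(c['world_from_camera'],c['fx'])
for col,h0,b in [('blue',.115,14),('red',.098,14)]:
    m=mask(c,col)
    for nm,z in [('knob',b/1000+h0+.028),('lid',b/1000+h0),('coaster',.014)]:
        p=pts(c,m,z-.006,z+.006); p=p[~np.isnan(p[:,0])]
        if len(p)>5: print(col,nm,len(p),rim(p),np.median(p[:,2]).round(4))
E
```

```text
2.1 [ 0.5335232  -0.03879805  0.40434554] [-3.14118351e+00  7.71565410e-04  4.17904109e-01] 0.050735436124737326
[[ 4.06169485e-01  8.74212117e-01  2.66044215e-01  6.04685882e-01]
 [-9.13797707e-01  3.88674717e-01  1.17922495e-01 -6.11174509e-03]
 [-3.15385709e-04 -2.91007113e-01  9.56720837e-01  3.84091142e-01]
 [ 0.00000000e+00  0.00000000e+00  0.00000000e+00  1.00000000e+00]] 337.15575420451887
blue knob 1133 [528.2 -37.5  19.6] 0.1566
blue lid 6111 [506.6 -48.5  69.4] 0.1288
blue coaster 997 [534.8 -39.   50.4] 0.0139
red knob 1128 [508.8  70.2  20. ] 0.1395
red lid 4441 [487.7  78.2  64.9] 0.1117
red coaster 1829 [519.7  60.9  53.4] 0.0137
```

View pics/w1.png

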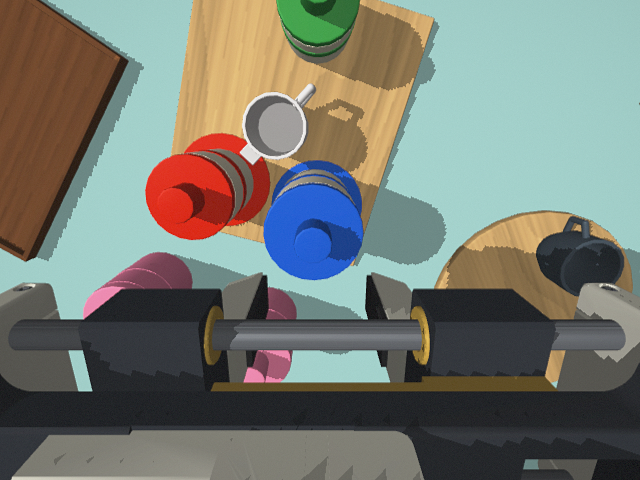

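Run:
```python
from h import *
from scipy.optimize import least_squares
def fit(p,r):  # edge circle fit of convex hull w/ known radius
    h=cv2.convexHull((p[:,:2]*1000).astype(np.float32))[:,0]
    f=lambda q: np.hypot(h[:,0]-q[0],h[:,1]-q[1])-r
    return least_squares(f,h.mean(0),loss='soft_l1').x.round(1)
c=pickle.load(open('pics/w1.pkl','rb'))
for col,h0,r in [('blue',.115,40),('red',.098,36)]:
    for nm,z,rr in [('knob',.042+h0,14),('lid',.014+h0,r),('coaster',.014,51)]:
        p=pts(c,mask(c,col),z-.0025,z+.0025); p=p[~np.isnan(p[:,0])]
        # densest cluster
        md=np.median(p[:,:2],0); q=p[np.hypot(*(p[:,:2]-md).T)<rr*1.5/1000] if nm!='coaster' else p
        print(col,nm,len(q),(md*1000).round(1),fit(q,rr),rim(q))
```

```text
blue knob 1050 [533.  -35.6] [532.1 -37.1] [531.6 -39.   17.3]
blue lid 5939 [538.4 -32.8] [533.3 -36.4] [534.6 -42.1  45.9]
blue coaster 997 [567.5 -33.7] [530.7 -39.8] [534.8 -39.   50.4]
red knob 1039 [515.2  67.6] [514.2  67.8] [511.4  67.2  17. ]
red lid 4269 [522.1  63.1] [514.8  68.1] [514.7  67.5  35.8]
red coaster 1821 [540.   36.8] [515.   65.8] [519.7  60.6  53.3]
```

The wrist view shows blue's lid at (313,232), red's at (190,197) and the jug at (275,125) with its handle to the upper right. All three views agree within a few mm.

>>> arm_command --pt "-1 1 -15" --pt "0 0 -20" --pt "0 0 -20" --pt "0 0 -20" --pt "0 0 -12" --pt "0 0 -6" --spin '[0,0,0,0,0,0]'

```text
time: 2.75
tool_pos: [0.5318, -0.0389, 0.3105]
tool_rot: [-3.14, 0.002, 0.418]
contact_force: [0.4, -0.7, 0.5]
opening: 0.0506
grip_force: 0.0
```

>>> arm_command --pt "0 0 0" --pt "0 0 0" --pt "0 0 0" --pt "0 0 0" --pt "0 0 0" --pt "0 0 0" --spin '[0,0,0,0,0,0]' --jaw -1 --squeeze 35

```text
time: 3.35
tool_pos: [0.5321, -0.0385, 0.3125]
tool_rot: [3.141, -0.001, 0.418]
contact_force: [-1.4, 3.1, 6.0]
opening: 0.027
grip_force: 35.0
```

>>> arm_command --pt "0 0 8" --pt "0 0 17" --pt "0 0 20" --pt "0 0 25" --pt "0 0 25" --pt "0 0 25" --pt "0 0 20" --pt "0 0 5" --pt "0 0 0" --spin '[0,0,0,0,0,0,0,0,0]'

```text
time: 4.25
tool_pos: [0.532, -0.039, 0.4568]
tool_rot: [3.141, -0.0, 0.418]
contact_force: [-0.2, -0.2, -4.3]
opening: 0.0273
grip_force: 34.9
```

>>> arm_command --pt "0 10 0" --pt "0 18 0" --pt "0 24 0" --pt "0 24 0" --pt "0 24 0" --pt "0 24 0" --pt "0 24 0" --pt "0 24 0" --pt "0 24 0" --pt "1 24 0" --pt "1 24 0" --pt "1 24 0" --pt "1 24 0" --pt "1 18 0" --pt "1 12 0" --pt "0 0 0" --pt "0 0 0" --spin '[0,0,0,0,0,0,0,0,0,0,0,0,0,0,0,0,0]'

```text
time: 5.95
tool_pos: [0.5381, 0.2828, 0.4563]
tool_rot: [3.141, 0.001, 0.418]
contact_force: [-0.2, 0.0, -4.1]
opening: 0.0272
grip_force: 34.9
```

Run:
```python
from h import *
c=snap('scene','s1')
```

```text
(no output)
```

View pics/s1.png

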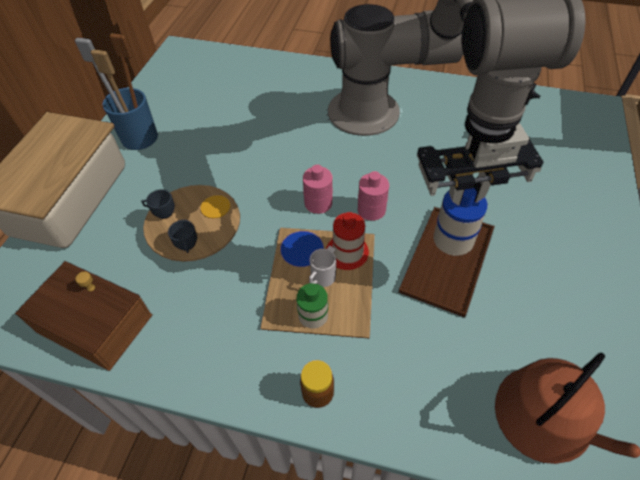

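Blue hangs upright over the tray at (460,225), and red (348,240) is untouched.

>>> arm_command --pt "0 0 -10" --pt "0 0 -20" --pt "0 0 -25" --pt "0 0 -25" --pt "0 0 -25" --pt "0 0 -20" --pt "0 0 -12" --pt "0 0 -6" --pt "0 0 -3" --pt "0 0 -2" --pt "0 0 -1" --pt "0 0 -1" --pt "0 0 -1" --pt "0 0 0" --spin '[0,0,0,0,0,0,0,0,0,0,0,0,0,0]'

```text
time: 7.4
tool_pos: [0.5381, 0.2833, 0.3065]
tool_rot: [3.142, -0.002, 0.418]
contact_force: [-0.8, 0.1, 0.0]
opening: 0.027
grip_force: 35.0
```

>>> arm_command --pt "0 0 0" --pt "0 0 0" --pt "0 0 0" --pt "0 0 0" --pt "0 0 10" --pt "0 0 20" --pt "0 0 30" --spin '[0,0,0,0,0,0,0]' --jaw 0.1

```text
time: 8.1
tool_pos: [0.5378, 0.283, 0.3656]
tool_rot: [-3.142, 0.003, 0.418]
contact_force: [1.0, -0.3, -0.7]
opening: 0.0504
grip_force: 0.0
```

>>> arm_command --pt "-2 -18 0" --pt "-3 -30 0" --pt "-4 -36 0" --pt "-4 -36 0" --pt "-4 -36 0" --pt "-4 -36 0" --pt "-2 -24 0" --pt "0 0 0" --pt "0 0 0" --pt "0 0 -15" --pt "0 0 -20" --pt "0 0 -20" --pt "0 0 -11" --pt "0 0 -5" --pt "0 0 0" --spin '[0,0,0,0,0,0,0,0,0,0,0,0,0,0,0]'

```text
time: 9.6
tool_pos: [0.5151, 0.0678, 0.2945]
tool_rot: [-3.141, 0.001, 0.419]
contact_force: [1.0, -0.8, 0.0]
opening: 0.0505
grip_force: 0.0
```

>>> arm_command --pt "0 0 0" --pt "0 0 0" --pt "0 0 0" --pt "0 0 0" --pt "0 0 0" --pt "0 0 0" --spin '[0,0,0,0,0,0]' --jaw -1

```text
time: 10.2
tool_pos: [0.5151, 0.0673, 0.2952]
tool_rot: [3.141, -0.001, 0.418]
contact_force: [-1.7, 1.9, 5.2]
opening: 0.027
grip_force: 35.0
```

>>> arm_command --pt "0 0 8" --pt "0 0 14" --pt "0 0 20" --pt "0 0 18" --pt "0 0 0" --spin '[0,0,0,0,0]'

```text
time: 10.7
tool_pos: [0.5155, 0.067, 0.3567]
tool_rot: [3.14, -0.003, 0.418]
contact_force: [0.4, 0.1, -4.1]
opening: 0.0269
grip_force: 35.0
```

>>> arm_command --pt "-5 12 0" --pt "-8 20 0" --pt "-10 24 0" --pt "-10 24 0" --pt "-10 24 0" --pt "-10 24 0" --pt "-10 24 0" --pt "-10 24 0" --pt "-10 24 0" --pt "-8 19 0" --pt "-5 12 0" --pt "-3 8 0" --pt "0 0 0" --pt "0 0 0" --spin '[0,0,0,0,0,0,0,0,0,0,0,0,0,0]'

```text
time: 12.1
tool_pos: [0.4162, 0.3058, 0.3544]
tool_rot: [3.141, 0.001, 0.418]
contact_force: [-0.7, 0.2, -3.4]
opening: 0.0265
grip_force: 35.0
```

>>> arm_command --pt "0 0 -10" --pt "0 0 -20" --pt "0 0 -18" --pt "0 0 -8" --pt "0 0 -5" --pt "0 0 -3" --pt "0 0 -1" --pt "0 0 -1" --pt "0 0 0" --pt "0 0 0" --spin '[0,0,0,0,0,0,0,0,0,0]'

```text
time: 13.1
tool_pos: [0.4162, 0.3063, 0.2893]
tool_rot: [-3.142, -0.001, 0.418]
contact_force: [0.1, 0.4, -2.0]
opening: 0.0271
grip_force: 35.0
```

>>> arm_command --pt "0 0 -1" --pt "0 0 0" --pt "0 0 0" --spin '[0,0,0]'

```text
time: 13.4
tool_pos: [0.4162, 0.3065, 0.2892]
tool_rot: [-3.141, -0.003, 0.418]
contact_force: [-2.6, 0.8, 7.2]
opening: 0.0273
grip_force: 35.0
```

>>> arm_command --pt "0 0 0" --pt "0 0 0" --pt "0 0 0" --pt "0 0 0" --pt "0 0 10" --pt "0 0 20" --pt "0 0 35" --pt "0 0 35" --pt "0 0 15" --spin '[0,0,0,0,0,0,0,0,0]' --jaw 0.1

```text
time: 14.3
tool_pos: [0.4163, 0.3063, 0.4068]
tool_rot: [-3.141, -0.006, 0.418]
contact_force: [0.9, 1.0, -0.3]
opening: 0.0504
grip_force: 0.0
```

```bash
cat >> h.py <<'E'
from scipy.optimize import least_squares
def fit(p,r):
    h=cv2.convexHull((p[:,:2]*1000).astype(np.float32))[:,0]
    return least_squares(lambda q: np.hypot(h[:,0]-q[0],h[:,1]-q[1])-r,h.mean(0),loss='soft_l1').x.round(1)
E
python3 - <<'E'
from h import *; from cell import *
print(observe()['tool_pos'])
for n in ['scene','top']:
    c=snap(n,n+'2'); W=cloud(c); print(n)
    for col,z0,r in [('blue',.123,40),('red',.106,36)]:
        for nm,z,rr in [('knob',z0+.028,14),('lid',z0,r)]:
            p=pts(c,mask(c,col),z-.005,z+.005,(.3,.65,.2,.4)); 
            if len(p)>10: print(col,nm,len(p),fit(p,rr),rim(p))
    for col in ('blue','red'):
        p=pts(c,mask(c,col),.008,.02,(.45,.6,-.1,.13)); 
        if len(p)>10: print(col,'coaster',len(p),p[:,:2].mean(0)*1000,fit(p,51),rim(p),p[:,2].mean())
    h=hsv(c)
    k=(h[...,1]<80)&(h[...,2]>80)&(W[...,2]>.074)&(W[...,2]<.086)&(W[...,1]<.1)&(W[...,1]>-.05)&(W[...,0]>.52)&(W[...,0]<.66)
    p=W[k]; print('jug rim',len(p),fit(p,28),rim(p))
E
```

```text
[0.41628031 0.30632158 0.40684462]
scene
blue knob 133 [535.1 286.2] [531.7 289.5  22.4]
blue lid 748 [534.1 288.5] [512.5 305.5  73.6]
red knob 87 [417.1 307.9] [409.9 311.2  23.4]
red lid 436 [419.2 311.5] [402.3 320.6  55.2]
blue coaster 973 [nan nan] [536.  -33.6] [541.3 -29.1  57.6] nan
red coaster 995 [nan nan] [520.7  67.3] [518.5  66.9  50. ] nan
jug rim 183 [593.8  28.5] [590.5  30.3  32.7]
top
blue knob 194 [539.3 284.6] [539.  285.8  15.9]
blue lid 1068 [536.3 282.1] [525.9 270.6  55.4]
red knob 52 [415.1 305.8] [416.3 298.3  10.8]
red lid 291 [405.4 304.8] [415.3 290.5  25.5]
blue coaster 1843 [nan nan] [532.7 -43. ] [530.6 -42.2  50.3] nan
red coaster 1851 [nan nan] [516.3  62.6] [514.4  62.7  49.8] nan
jug rim 193 [593.8  27.1] [589.4  28.7  33. ]
```

>>> arm_command --pt "8 -12 0" --pt "13 -20 0" --pt "17 -27 0" --pt "17 -27 0" --pt "17 -27 0" --pt "17 -27 0" --pt "17 -27 0" --pt "17 -27 0" --pt "17 -27 0" --pt "17 -27 0" --pt "12 -19 0" --pt "6 -10 0" --pt "0 0 0" --pt "0 0 0" --spin '[0,0,-8,-8,-8,-8,-8,-8,0,0,0,0,0,0]' --jaw 1

```text
time: 15.8
tool_pos: [0.5907, 0.0294, 0.402]
tool_rot: [3.141, 0.002, -0.42]
contact_force: [0.6, -0.2, 0.6]
opening: 0.0919
grip_force: 0.0
```

Run:
```python
from h import *; from cell import *
s=observe();print(s['tool_pos'],s['tool_rot'])
c=snap('wrist','w3'); W=cloud(c); h=hsv(c)
k=(h[...,1]<60)&(h[...,2]>80)&(W[...,2]>.077)&(W[...,2]<.083)&(W[...,1]<.1)&(W[...,1]>-.05)&(W[...,0]>.52)&(W[...,0]<.66)
p=W[k]; f=fit(p,28); print('rim',len(p),f,rim(p),p[:,2].mean())
k=(h[...,1]<60)&(h[...,2]>80)&(W[...,2]>.02)&(W[...,2]<.09)&(W[...,1]<.1)&(W[...,1]>-.05)&(W[...,0]>.5)&(W[...,0]<.68)
q=W[k]; d=q[:,:2]*1000-f; far=d[np.hypot(*d.T)>36]; far=far[np.hypot(*far.T)<58]
ang=np.degrees(np.arctan2(far[:,1],far[:,0]))
print(np.histogram(ang,bins=np.arange(-180,181,20)))
hd=(abs(ang)<70); print('handle',np.median(ang[hd]),np.hypot(*far[hd].T).max())
```

```text
[0.59067118 0.02938813 0.40196012] [ 3.14121980e+00  1.91969746e-03 -4.20077080e-01]
rim 758 [593.7  29.3] [590.1  31.5  32.7] 0.07940450092715291
(array([ 0,  0,  0,  0,  0,  0,  0, 63, 69,  0,  0,  0,  0,  0,  0,  0,  6,
        2]), array([-180, -160, -140, -120, -100,  -80,  -60,  -40,  -20,    0,   20,
         40,   60,   80,  100,  120,  140,  160,  180]))
handle -19.83019627725426 50.68981061877739
```

View pics/w3.png

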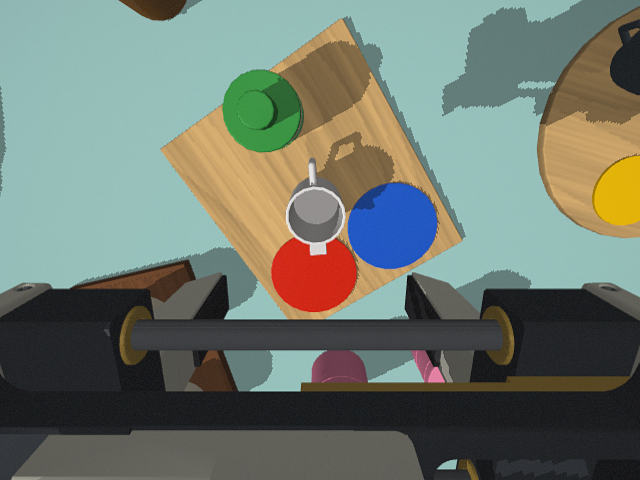

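The jug's rim is at (315,215), handle straight up to (312,165), so the gripper is aligned within a few degrees. Both coasters are bare.

Run:
```python
from h import *
c=pickle.load(open('pics/w3.pkl','rb')); T=c['world_from_camera']
def ray(u,v,z):
    d=T[:3,:3]@np.array([(u-c['cx'])/c['fx'],-(v-c['cy'])/c['fy'],-1]); return (T[:3,3]+d*(z-T[2,3])/d[2])[:2]*1000
h=hsv(c); m=((h[...,1]<60)&(h[...,2]>120)).astype(np.uint8)[170:260,270:360]
print(ray(315,215,.08), ray(287,215,.08), ray(344,215,.08),ray(315,244,.08))
for col in('blue','red'):
    p=pts(c,mask(c,col),.009,.02,(.45,.6,-.1,.13)); print(col,fit(p,51),rim(p))
```

```text
[595.44002151  28.93680232] [605.92651944  52.43017616] [584.57804575   4.60222858] [569.79515117  40.41706967]
blue [530.3 -39.1] [529.8 -38.7  51.7]
red [513.8  66.4] [514.6  66.7  52.3]
```

>>> arm_command --pt "4 0 -10" --pt "0 0 -25" --pt "0 0 -30" --pt "0 0 -30" --pt "0 0 -30" --pt "0 0 -25" --pt "0 0 -20" --pt "0 0 -10" --pt "0 0 -5" --pt "0 0 0" --spin '[3,0,0,0,0,0,0,0,0,0]'

```text
time: 16.85
tool_pos: [0.595, 0.0296, 0.2179]
tool_rot: [3.142, -0.0, -0.367]
contact_force: [-0.6, 0.5, -0.5]
opening: 0.0915
grip_force: 0.0
```

>>> arm_command --pt "0 0 0" --pt "0 0 0" --pt "0 0 0" --pt "0 0 0" --pt "0 0 0" --pt "0 0 0" --spin '[0,0,0,0,0,0]' --jaw -1 --squeeze 10

```text
time: 17.45
tool_pos: [0.5951, 0.0291, 0.218]
tool_rot: [3.142, -0.0, -0.368]
contact_force: [-1.3, -0.5, 2.4]
opening: 0.0568
grip_force: 10.0
```

>>> arm_command --pt "0 0 8" --pt "0 0 17" --pt "0 0 25" --pt "0 0 25" --pt "0 0 25" --pt "0 0 25" --pt "0 0 20" --pt "0 0 5" --pt "0 0 0" --spin '[0,0,0,0,0,0,0,0,0]'

```text
time: 18.35
tool_pos: [0.595, 0.0292, 0.3684]
tool_rot: [-3.141, -0.001, -0.368]
contact_force: [0.5, 0.1, -0.1]
opening: 0.057
grip_force: 10.0
```

Run:
```python
from h import *
snap('wrist','w4')
c=snap('scene','s4')
```

```text
(no output)
```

View pics/w4.png

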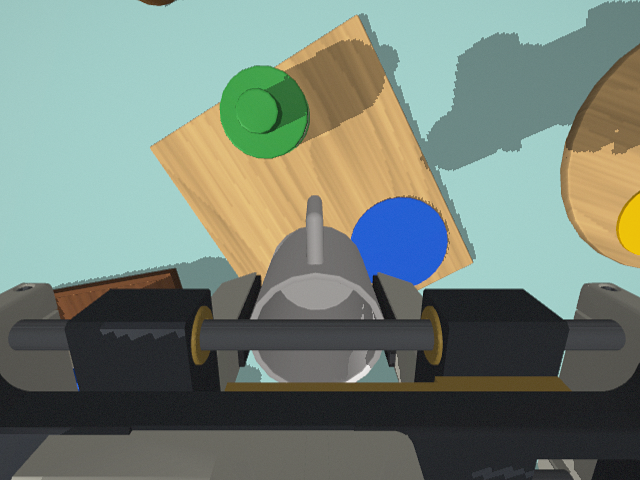

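The jug is held upright between the pads at (315,310), its handle pointing up at (315,215).

>>> arm_command --pt "-4 -12 0" --pt "-8 -20 0" --pt "-10 -25 0" --pt "-10 -25 0" --pt "-10 -25 0" --pt "-10 -25 0" --pt "-10 -25 0" --pt "-10 -25 0" --pt "-10 -25 0" --pt "-10 -25 0" --pt "-10 -25 0" --pt "-8 -23 0" --pt "-5 -15 0" --pt "-3 -8 0" --pt "0 0 0" --pt "0 0 0" --spin '[0,0,0,0,0,0,0,0,0,0,0,0,0,0,0,0]'

```text
time: 20.05
tool_pos: [0.4772, -0.2733, 0.3675]
tool_rot: [-3.141, 0.001, -0.367]
contact_force: [0.2, 0.4, -1.1]
opening: 0.0569
grip_force: 10.0
```

>>> arm_command --pt "0 0 -10" --pt "0 0 -20" --pt "0 0 -25" --pt "0 0 -25" --pt "0 0 -15" --pt "0 0 -8" --pt "0 0 0" --pt "0 0 0" --spin '[0,0,0,0,0,0,0,0]'

```text
time: 20.85
tool_pos: [0.4774, -0.2736, 0.2652]
tool_rot: [3.141, -0.001, -0.367]
contact_force: [0.4, -0.8, 0.1]
opening: 0.057
grip_force: 10.0
```

Run:
```python
from h import *
for n in ['top','scene']:
    c=snap(n,n+'5'); W=cloud(c); h=hsv(c)
    p=pts(c,mask(c,'yellow'),.03,.045,(.4,.55,-.35,-.2))
    if len(p)>9: print('mat',len(p),rim(p),fit(p,36))
    k=(h[...,1]<60)&(h[...,2]>80)&(W[...,2]>.11)&(W[...,2]<.13)&(W[...,1]<-.2)&(W[...,1]>-.35)&(W[...,0]>.42)&(W[...,0]<.54)
    if k.sum()>20: print('rim',k.sum(),rim(W[k]),fit(W[k],28))
c=pickle.load(open('pics/top5.pkl','rb'))
a=c['img'][180:330,390:560,::-1]; b=pickle.load(open('pics/scene5.pkl','rb'))['img'][130:280,120:290,::-1]
cv2.imwrite('pics/c5.png',cv2.resize(np.hstack([a,b]),None,fx=2.3,fy=2.3,interpolation=2))
```

```text
mat 248 [ 456.7 -251.1   45.4] [ 457.2 -257.2]
rim 101 [ 452.5 -262.3   13.9] [ 438.9 -237.5]
mat 287 [ 479.9 -270.    36.9] [ 479.3 -270.9]
rim 153 [ 486.  -279.2   47.3] [ 493.9 -281.5]
```

View pics/c5.png

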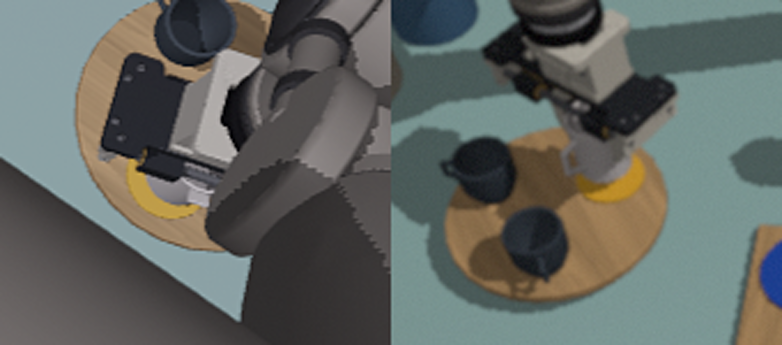

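The jug hangs just over the yellow mat (crop pixel (610,175)), with both cups clear of the gripper.

>>> arm_command --pt "0 0 -6" --pt "0 0 -6" --pt "0 0 -4" --pt "0 0 -2" --pt "0 0 -1" --pt "0 0 -1" --pt "0 0 0" --pt "0 0 0" --spin '[0,0,0,0,0,0,0,0]'

```text
time: 21.75
tool_pos: [0.477, -0.2739, 0.245]
tool_rot: [3.141, -0.0, -0.368]
contact_force: [-0.4, -0.5, 1.5]
opening: 0.0569
grip_force: 10.0
```

>>> arm_command --pt "0 0 0" --pt "0 0 0" --pt "0 0 0" --pt "0 0 0" --pt "0 0 0" --spin '[0,0,0,0,0]' --jaw 0.7

```text
time: 22.25
tool_pos: [0.477, -0.2738, 0.2447]
tool_rot: [3.141, 0.0, -0.368]
contact_force: [0.1, -0.0, -0.5]
opening: 0.0776
grip_force: 0.0
```

>>> arm_command --pt "0 0 10" --pt "0 0 20" --pt "0 0 35" --pt "0 0 35" --pt "0 0 35" --pt "0 0 25" --pt "0 0 0" --spin '[0,0,0,0,0,0,0]'

```text
time: 22.95
tool_pos: [0.4773, -0.274, 0.4096]
tool_rot: [3.139, -0.008, -0.367]
contact_force: [0.1, 0.1, 0.1]
opening: 0.0782
grip_force: 0.0
```

Run:
```python
from h import *
c=snap('wrist','w6'); W=cloud(c); h=hsv(c)
p=pts(c,mask(c,'yellow'),.033,.041,(.4,.55,-.35,-.2))
print('mat',len(p),rim(p),fit(p,36))
k=(h[...,1]<60)&(h[...,2]>80)&(W[...,2]>.1045)&(W[...,2]<.1095)&(W[...,1]<-.2)&(W[...,1]>-.35)&(W[...,0]>.42)&(W[...,0]<.54)
print('rim',k.sum(),rim(W[k]),fit(W[k],28),W[k].mean(0))
```

```text
mat 767 [ 480.4 -274.9   37.8] [ 476.7 -273.7]
rim 832 [ 471.8 -272.3   32.9] [ 476.2 -273.3] [ 0.47068157 -0.27150682  0.10645648]
```

View pics/w6.png

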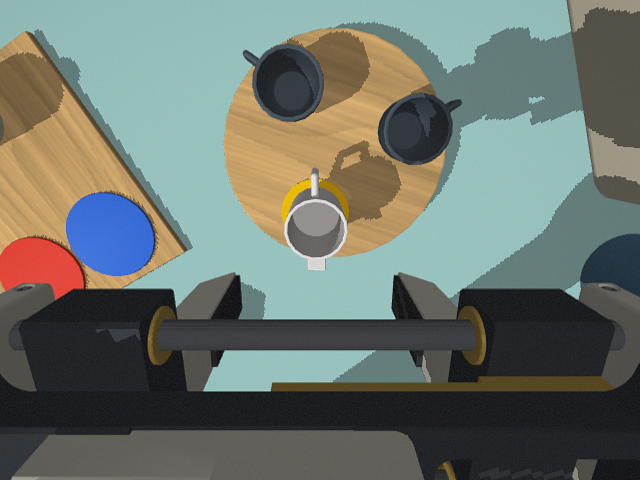

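The jug stands centred on the mat at (315,225), about 1 mm off, with both cups in place. Next is blue, back from the tray.

>>> arm_command --pt "2 16 0" --pt "3 26 0" --pt "4 33 0" --pt "4 33 0" --pt "4 33 0" --pt "4 33 0" --pt "4 33 0" --pt "4 33 0" --pt "4 33 0" --pt "4 33 0" --pt "4 33 0" --pt "4 33 0" --pt "4 33 0" --pt "4 33 0" --pt "3 33 0" --pt "3 33 0" --pt "3 33 0" --pt "0 15 0" --pt "0 5 0" --pt "0 0 0" --spin '[0,0,5,5,5,5,5,5,5,5,5,0,0,0,0,0,0,0,0,0]' --jaw 0.1 --squeeze 35

```text
time: 25.0
tool_pos: [0.5386, 0.2834, 0.4039]
tool_rot: [3.141, 0.002, 0.419]
contact_force: [-0.4, 0.9, -0.8]
opening: 0.0504
grip_force: 0.0
```

Run:
```python
from h import *; from cell import *
s=observe(); print(s['tool_pos'],s['tool_rot'])
c=snap('wrist','w7')
for col,z0,r in [('blue',.123,40),('red',.106,36)]:
    for nm,z,rr in [('knob',z0+.028,14),('lid',z0,r)]:
        p=pts(c,mask(c,col),z-.0025,z+.0025,(.3,.65,.2,.4))
        if len(p)>9: print(col,nm,len(p),fit(p,rr),rim(p))
```

```text
[0.53856885 0.28336608 0.40391653] [3.14132231e+00 1.90929660e-03 4.18630848e-01]
blue knob 1044 [538.6 284. ] [534.2 283.7  19.2]
blue lid 5897 [532.8 283.5] [515.4 275.9  65. ]
red lid 161 [362.5 273.4] [434.6 288.6 128.4]
```

>>> arm_command --pt "0 0 -15" --pt "0 0 -25" --pt "0 0 -25" --pt "0 0 -18" --pt "0 0 -10" --pt "0 0 -4" --pt "0 0 0" --spin '[0,0,0,0,0,0,0]'

```text
time: 25.75
tool_pos: [0.5392, 0.2826, 0.3079]
tool_rot: [3.141, -0.0, 0.417]
contact_force: [0.6, -0.5, -0.5]
opening: 0.0507
grip_force: 0.0
```

>>> arm_command --pt "0 0 0" --pt "0 0 0" --pt "0 0 0" --pt "0 0 0" --pt "0 0 0" --pt "0 0 0" --spin '[0,0,0,0,0,0]' --jaw -1

```text
time: 26.35
tool_pos: [0.539, 0.2836, 0.3083]
tool_rot: [-3.141, -0.001, 0.418]
contact_force: [-1.0, 2.4, 4.8]
opening: 0.0273
grip_force: 35.0
```

>>> arm_command --pt "0 0 8" --pt "0 0 14" --pt "0 0 20" --pt "0 0 18" --pt "0 0 0" --spin '[0,0,0,0,0]'

```text
time: 26.85
tool_pos: [0.5395, 0.283, 0.3698]
tool_rot: [3.141, -0.004, 0.418]
contact_force: [0.9, 0.4, -4.8]
opening: 0.0272
grip_force: 35.0
```

>>> arm_command --pt "0 -10 0" --pt "0 -18 0" --pt "0 -24 0" --pt "-1 -24 0" --pt "-1 -24 0" --pt "-1 -24 0" --pt "-1 -24 0" --pt "-1 -24 0" --pt "-1 -24 0" --pt "-1 -24 0" --pt "0 -24 0" --pt "0 -24 0" --pt "0 -24 0" --pt "0 -18 0" --pt "0 -12 0" --pt "0 0 0" --pt "0 0 0" --spin '[0,0,0,0,0,0,0,0,0,0,0,0,0,0,0,0,0]'

```text
time: 28.55
tool_pos: [0.5317, -0.039, 0.3673]
tool_rot: [-3.141, 0.001, 0.417]
contact_force: [-0.3, -0.2, -4.4]
opening: 0.0271
grip_force: 35.0
```

>>> arm_command --pt "0 0 -8" --pt "0 0 -16" --pt "0 0 -14" --pt "0 0 -8" --pt "0 0 -4" --pt "0 0 -2" --pt "0 0 -1" --pt "0 0 -1" --pt "0 0 0" --spin '[0,0,0,0,0,0,0,0,0]'

```text
time: 29.45
tool_pos: [0.5322, -0.0388, 0.3143]
tool_rot: [3.141, -0.001, 0.418]
contact_force: [-0.8, -0.4, -2.1]
opening: 0.0273
grip_force: 35.0
```

>>> arm_command --pt "0 0 -1" --pt "0 0 0" --pt "0 0 0" --spin '[0,0,0]'

```text
time: 29.75
tool_pos: [0.5323, -0.0387, 0.3143]
tool_rot: [3.14, -0.002, 0.418]
contact_force: [-1.4, 1.3, 5.4]
opening: 0.0273
grip_force: 35.0
```

>>> arm_command --pt "0 0 0" --pt "0 0 0" --pt "0 0 0" --pt "0 0 0" --pt "0 0 10" --pt "0 0 20" --pt "0 0 35" --pt "0 0 25" --pt "0 0 0" --spin '[0,0,0,0,0,0,0,0,0]' --jaw 0.1

```text
time: 30.65
tool_pos: [0.5326, -0.0389, 0.4072]
tool_rot: [3.137, -0.007, 0.418]
contact_force: [0.9, -0.3, 1.0]
opening: 0.0502
grip_force: 0.0
```

>>> arm_command --pt "-4 12 0" --pt "-8 24 0" --pt "-10 30 0" --pt "-10 30 0" --pt "-10 30 0" --pt "-10 30 0" --pt "-10 30 0" --pt "-10 30 0" --pt "-10 30 0" --pt "-10 30 0" --pt "-10 30 0" --pt "-7 20 0" --pt "-5 13 0" --pt "-2 6 0" --pt "0 0 0" --pt "0 0 0" --spin '[0,0,0,0,0,0,0,0,0,0,0,0,0,0,0,0]'

```text
time: 32.25
tool_pos: [0.4162, 0.3056, 0.4025]
tool_rot: [3.141, 0.001, 0.417]
contact_force: [-0.5, -1.0, 0.8]
opening: 0.0506
grip_force: 0.0
```

Run:
```python
from h import *; from cell import *
s=observe(); print(s['tool_pos'],s['tool_rot'])
c=snap('wrist','w8')
p=pts(c,mask(c,'red'),.1315,.1365,(.3,.65,.2,.4)); print(fit(p,14),rim(p))
```

```text
[0.41621686 0.30562348 0.40250727] [3.14113631e+00 5.87677896e-04 4.17318955e-01]
[407.6 302.4] [411.3 305.4  18.8]
```

>>> arm_command --pt "0 0 -15" --pt "0 0 -30" --pt "0 0 -30" --pt "0 0 -20" --pt "0 0 -12" --pt "0 0 -5" --pt "0 0 0" --spin '[0,0,0,0,0,0,0]'

```text
time: 33.0
tool_pos: [0.4164, 0.3059, 0.2907]
tool_rot: [3.141, 0.0, 0.417]
contact_force: [0.2, -0.7, 0.1]
opening: 0.0502
grip_force: 0.0
```

>>> arm_command --pt "0 0 0" --pt "0 0 0" --pt "0 0 0" --pt "0 0 0" --pt "0 0 0" --pt "0 0 0" --spin '[0,0,0,0,0,0]' --jaw -1

```text
time: 33.6
tool_pos: [0.4161, 0.3064, 0.2913]
tool_rot: [-3.141, -0.001, 0.418]
contact_force: [-1.4, 0.8, 6.2]
opening: 0.0271
grip_force: 35.0
```

>>> arm_command --pt "0 0 8" --pt "0 0 14" --pt "0 0 20" --pt "0 0 18" --pt "0 0 0" --spin '[0,0,0,0,0]'

```text
time: 34.1
tool_pos: [0.4164, 0.3063, 0.3527]
tool_rot: [3.142, -0.004, 0.418]
contact_force: [0.1, 0.7, -2.9]
opening: 0.0273
grip_force: 35.0
```

>>> arm_command --pt "5 -12 0" --pt "8 -20 0" --pt "10 -24 0" --pt "10 -24 0" --pt "10 -24 0" --pt "10 -24 0" --pt "10 -24 0" --pt "10 -24 0" --pt "10 -24 0" --pt "8 -19 0" --pt "5 -12 0" --pt "3 -8 0" --pt "0 0 0" --pt "0 0 0" --spin '[0,0,0,0,0,0,0,0,0,0,0,0,0,0]'

```text
time: 35.5
tool_pos: [0.5147, 0.0675, 0.3504]
tool_rot: [-3.141, 0.001, 0.418]
contact_force: [-1.2, 0.2, -4.1]
opening: 0.027
grip_force: 35.0
```

>>> arm_command --pt "0 0 -8" --pt "0 0 -16" --pt "0 0 -14" --pt "0 0 -8" --pt "0 0 -4" --pt "0 0 -2" --pt "0 0 -1" --pt "0 0 -1" --pt "0 0 0" --spin '[0,0,0,0,0,0,0,0,0]'

```text
time: 36.4
tool_pos: [0.5152, 0.0672, 0.2974]
tool_rot: [3.141, -0.001, 0.418]
contact_force: [-0.5, 0.2, -0.4]
opening: 0.0271
grip_force: 35.0
```

Standing now. I'll release, retreat upward and toward the robot's right, then check.

>>> arm_command --pt "0 0 0" --pt "0 0 0" --pt "0 0 0" --pt "0 0 0" --pt "0 0 10" --pt "0 0 20" --pt "0 0 35" --pt "0 0 35" --pt "0 0 0" --spin '[0,0,0,0,0,0,0,0,0]' --jaw 0.1

```text
time: 37.3
tool_pos: [0.5158, 0.0672, 0.4023]
tool_rot: [3.137, -0.009, 0.418]
contact_force: [0.8, -0.0, -0.6]
opening: 0.0502
grip_force: 0.0
```

>>> arm_command --pt "-5 20 0" --pt "-5 30 0" --pt "-5 30 0" --pt "-5 30 0" --pt "-5 30 0" --pt "-5 30 0" --pt "-5 30 0" --pt "-5 20 0" --pt "0 0 0" --pt "0 0 0" --pt "0 0 0" --spin '[0,0,0,0,0,0,0,0,0,0,0]'

```text
time: 38.4
tool_pos: [0.4752, 0.2864, 0.3967]
tool_rot: [3.141, 0.0, 0.417]
contact_force: [0.2, 0.3, -0.6]
opening: 0.0504
grip_force: 0.0
```

Run:
```python
from h import *
for n in ['top','scene']:
    c=snap(n,n+'9'); W=cloud(c); h=hsv(c); print(n)
    c0=pickle.load(open(f'pics/{n}0.pkl','rb'))
    for col,z0,r in [('blue',.129,40),('red',.112,36),('green',.092,32)]:
        for nm,z,rr in [('knob',z0+.028,14),('lid',z0,r)]:
            o=[fit(pts(k,mask(k,col),z-.005,z+.005,(.47,.75,-.1,.13)),rr) for k in (c0,c)]; print(col,nm,*o)
    p=pts(c,mask(c,'yellow'),.03,.041,(.4,.55,-.35,-.2)); print('mat',fit(p,36),rim(p))
    k=(h[...,1]<60)&(h[...,2]>80)&(W[...,2]>.101)&(W[...,2]<.113)&(W[...,1]<-.2)&(W[...,1]>-.35)&(W[...,0]>.42)&(W[...,0]<.54)
    print('jug',fit(W[k],28),rim(W[k]))
```

```text
top
blue knob [533.  -39.9] [532.4 -41.3]
blue lid [530.8 -40.8] [530.  -41.8]
red knob [515.1  66.2] [515.9  65.1]
red lid [526.6  64.8] [515.5  64. ]
green knob [693.7  27.5] [696.7  27.2]
green lid [691.5  29.6] [693.4  32.2]Traceback (most recent call last):
  File "<stdin>", line 8, in <module>
  File "h.py", line 26, in fit
    return least_squares(lambda q: np.hypot(h[:,0]-q[0],h[:,1]-q[1])-r,h.mean(0),loss='soft_l1').x.round(1)
           ~~~~~~~~~~~~~^^^^^^^^^^^^^^^^^^^^^^^^^^^^^^^^^^^^^^^^^^^^^^^^^^^^^^^^^^^^^^^^^^^^^^^^
    return func(*args, **kwargs)
    raise ValueError("Initial guess is outside of provided bounds")
ValueError: Initial guess is outside of provided bounds
```

Both canisters are back within 1–2 mm of their starting spots. The fit only failed on NaN mat pixels, so I'll take one final picture.

```bash
python3 -c "
from h import *
snap('scene','s10')"
```

```text
(no output)
```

View pics/s10.png

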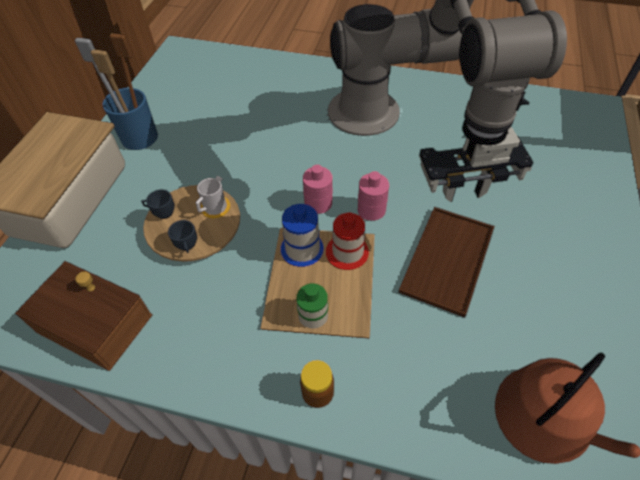

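The jug is on the mat at (211,197), the canisters are on their coasters at (301,237) and (348,240), and the cups and green canister haven't moved. The arm is clear of everything.

```bash
python3 -c "
from cell import *
print(hand_in())"
```

```text
the job is handed in; nothing more can be done
None
```

The job is handed in: the jug stands about 1 mm from the mat's centre, blue and red are back on their own coasters within about 2 mm of where they started, and everything is released; the hand-in returned no verdict.

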